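Take a chart board out of a lever arch box file and put it in the letter tray

TASK

Lift the red-tipped lever of the lever arch box file until its rings spring open, take the teal chart board off the posts by the orange grip on its face, set it down flat on the table and let go. Then take it again by its orange tab and slide it, grip side up and tab outwards, into the slot of the clear-topped letter tray until no more than the tab sticks out. Press the lever down until the rings have snapped shut, and leave the yellow pot, the bottle and the meter standing as they are.

Things in the scene. Friction and masses are not known exactly. Their poses are not given: they have to be found in the camera images.
- file: Navy lever arch box file, fixed, an open shallow box 210 (x) by 198 (y) mm; origin at the centre of its underside, z up, -x its front (robot side). Floor 5 mm thick, side and back walls 38 mm high. The front rail is 28 mm thick, 42 mm high, with a 36 mm wide notch at y = -24 mm in which the board's tab lies, with no room for fingers beside it.
- file_posts (a point): Point on the file's floor midway between its two upright steel posts (8 mm thick, 80 mm apart along y, tops 50 mm above the table). Axes are the file's. Steel arches (the rings) hinge 25 mm behind (+x) the posts; shut, they meet the post tops (55 mm high) and trap the board; open, they lean back about 0.75 rad, clear of the posts.
- lever (a joint): Lever of the file: 0 = down, rings shut; 1.15 rad = up, rings open. It has an over-centre spring: from either end its tip must be forced (about 7 N at the paddle) past the middle, 0.58 rad; then it snaps to the other end by itself and stays there. The rings follow the lever.
- lever_grip (a point): Middle of the lever's red paddle (26 long, 14 wide, 8 mm thick), 62 mm from the hinge axis and level with it when down (26 mm above the table). Axes turn with the lever: y along the hinge axis (file's y), the hinge is at +62 mm along x; when down they equal the file's, and the lever lifts upwards and back (+x) about the hinge. 27 mm free on either side.
- board_grip (a point): Centre of the orange grip, a fin on the board's face: 24 mm long (x), 10 thick (y), 6 to 25 mm above the board's underside; this point is 16 mm above the underside, 15 mm from the board's centre towards its punched edge. Board's axes: x from tab to punched edge, z up out of the face. The board starts on the file's floor, its two 14 mm holes (53 mm ahead of its centre) over the posts.
- board_tab (a point): Centre of the board's orange tab: it sticks out 31 mm beyond the board's edge on the -x side, 24 mm wide (y), 10 mm thick, underside level with the board's. This point is 82 mm from the board's centre (17 mm outside its edge), 5 mm above the underside. Axes are the board's.
- board_center (a point): Centre of the rigid teal chart board's plate, 130 (x) by 105 (y) by 6 mm, about 0.15 kg; 3 mm above its underside. Axes are the board's.
- tray_mouth (a point): Letter tray with clear sides and roof and a blue floor on a small grey drawer unit, fixed, 143 (x) by 147 (y) by 87 mm high; its mouth is on the -x side. This point is the middle of the front edge of the slot's floor, 45 mm above the table; its x axis points into the slot, y along the mouth, z up. The slot is 135 mm wide, 36 mm high under its 6 mm roof and 137 mm deep; closed at the far end.
- sharps_pot: Bystander: yellow round pot with red lid, 94 mm wide, 108 mm high; origin at the centre of its underside.
- lotion: Bystander: white bottle with blue cap, 48 mm wide, 120 mm high; origin at the centre of its underside.
- meter: Bystander: white hand-held meter lying flat, 130 by 36 by 22 mm; origin at the centre of its underside.
Not all that is in view belongs to the job. There is more than one size of the part that bears board_grip; the job needs the smaller. Of the things that look like the part that bears tray_mouth, the larger one is meant.

How it is judged:
By the outcome, as a careful person would: the job done as asked, in the order asked, and still so for the second after the job is handed in, with the robot touching nothing.
It also fails if it takes over 67 s, if anything falls off the work surface, if the arm or the gripper's body presses on something with over 40 N, if the wrist force passes 120 N, or if a joint passes its speed limit or range.

ROBOT

A 6-joint arm with a two-finger parallel gripper is mounted at the origin on the work surface. World frame = base frame: x ahead of the robot, y to its left, z up, the work surface at z = 0. Lengths are in m, angles in degrees, forces in N, time in s.
With the tool pointing down it reaches from about 0.35 to 0.875 m from the base axis. Payload 4.2 kg.
Tool frame: the origin (TCP) lies on the centre line of the jaws, within the pads' length; the fingertips stand 19 mm ahead of it and the grasp point (between the pads) is the TCP; x points along the fingers, y is the direction in which the jaws open and shut, and the axes are right-handed (so a half turn about x gives the same grasp; the last joint's range is limited). The gripper opens to 87 mm and grips with 3 to 60 N. Pads are 19 mm wide; open, the fingers measure 117 mm over their backs; the gripper's body (75 mm by 190 mm) begins 51 mm behind the grasp point.
Start: joints at [-56.23, 22.042, 0.453, 0, -68.411, -14.817], TCP at [0.203, -0.591, 0.242] pointing down, gripper open.
Joint ranges: [-179.83, 179.83], [-69.29, 118.12], [-61.27, 80.66], [-181.25, 117.63], [-171.15, -9.14], [-177.46, 177.46]. Speed limits (degrees/s): [159.86, 159.86, 180, 180, 180, 180].

INTERFACE

Orientations are given as a 3x3 rotation matrix whose columns are the frame's x, y, z axes.
In Python, from station import * gives the robot as it stands.
- The arm moves only by the shell command python3 -m creep 'ROWS'. ROWS is JSON, a list of rows, each a list of 5 numbers: the opening, from 0 (shut) to 1 (fully open), then the shift along the world's x, y, z in mm, then the turn about the world's z in rad. In form: [[jaw, x, y, z, turn], ...]. A call has exactly 8 rows; each row is the pose to reach, as a shift and turn from the pose measured when the call began; what a row does not reach only later rows make up. A row lasts 1/10 s, in which the tool goes at most 50 mm and 8.59 degrees, less where a joint would pass 70% of its speed; a pose out of reach is approached as far as the arm can. A call with a gripper value outside its range is refused whole. The fingers move at their own pace and stop on an object; the grip force is fixed at half the most. Time passes only in rows, so rows that repeat a pose let the fingers close, or fill a call up. It gives the time, the measured TCP pose, the force and the opening at its end, in the units of the state.
- sense(): the state, without advancing time (a new reading comes with each control period).
- capture(name): name is "side" or "top"; returns a dict with "image" (384x512x3 uint8, blue, green, red), "z_map" (384x512 float32, m along the optical axis (not along the pixel's ray), 0 where there is no reading), "mtx" (3x3 intrinsics, pixels), "eye" and "attitude" of the camera in the world. Camera axes: x right, y up, looking along -z (the intrinsics and any distortion apply to the point x, -y, -z); pixel columns grow to the right and rows downward; lengths in m; the calibration is good to about 2 mm. A picture is of the moment at which its call begins.
- finish_job(): hands the job in, once; it reports no verdict.
Trained networks look in a picture, given as the dict that the camera call returned (one of the last four; its "shot" number tells which), for a name from the list of things; names that differ only in an ending like _2 or _b are one class to them, and where a whole thing is asked for, a point or a joint stands for the part that bears it (a point fixed in the world has none). Each returns a list of dicts, best first, with "confidence" (0 to 1); they miss things now and then, are a little off and sometimes report something else, mostly with a low value. They report only what shows in the picture. A call takes as long as a camera call. They do not tell look-alikes from the thing itself.
- look_for(picture, thing): "box" ([left, top, right, bottom] in pixels, round what is visible of it).
- mark_of(picture, thing): "centre" ([column, row] in pixels: a listed point, or the origin of a listed thing).
The state is a dict: "time_s": time; "joints": joint angles; "joint_velocities": joint speeds; "effort": joint torques, N m; "tcp_pos": TCP position; "ee_rot": TCP orientation; "wrist_force": force on the tool from outside, world axes, zero at the start; "moment": the same for the moment, N m; "gripper_width": opening from 0.0 (shut) to 1.0 (fully open).
Only numpy, scipy, OpenCV 4.12 (cv2) and the standard library are available. Lean on these libraries where they do the work, as an engineer would, in place of code of your own. Each camera call takes 0.05 s, during which the arm holds its last target.

## Working session

There is one attempt and no reset: what is moved stays moved. The work goes in short steps, Python scripts to look and compute and a shell command to move; the robot and the scene stay as the last step left them, time stands still between calls to the robot, and variables do not carry over. Pictures are saved under pics/ and viewed, and the job is handed in when it is done.

```bash
ls; mkdir -p pics; cat > h.py <<'E'
from station import *
import numpy as np, cv2
def pt(p,u,v,z=None):
    K=p["mtx"]; R=np.array(p["attitude"]); e=np.array(p["eye"])
    if R.shape!=(3,3): print("att",R)
    if z is None:
        w=p["z_map"][int(round(v))-1:int(round(v))+2,int(round(u))-1:int(round(u))+2]; w=w[w>0]
        d=np.median(w) if w.size else np.nan
    x=(u-K[0][2])/K[0][0]; y=(v-K[1][2])/K[1][1]
    r=R@np.array([x,-y,-1.0])
    if z is None: return e+r*d
    return e+r*(z-e[2])/r[2]
def save(p,n,box=None,s=1):
    im=p["image"]
    if box: im=im[box[1]:box[3],box[0]:box[2]]
    if s!=1: im=cv2.resize(im,None,fx=s,fy=s,interpolation=cv2.INTER_CUBIC)
    cv2.imwrite("pics/"+n+".png",im)
E
python3 - <<'E'
from h import *
np.set_printoptions(precision=4,suppress=True)
for c in ["top","side"]:
    p=capture(c); save(p,c+"0"); print(c,[k for k in p],p["mtx"],p["eye"],p["attitude"])
    for t in ["file","file_posts","lever_grip","board_grip","board_tab","board_center","tray_mouth","sharps_pot","lotion","meter"]:
        for r in mark_of(p,t)[:4]:
            u,v=r["centre"]; print(t,round(r["confidence"],2),np.round([u,v],1),pt(p,u,v))
s=sense();print(s)
E
```

```text
pics
top ['image', 'z_map', 'mtx', 'eye', 'attitude', 'shot'] [[379.437    0.     256.5179]
 [  0.     379.437  193.3543]
 [  0.       0.       1.    ]] [ 0.4563 -0.0087  1.128 ] [[-0.0087  0.9917 -0.1285]
 [-0.9999 -0.007   0.014 ]
 [ 0.013   0.1286  0.9916]]
file 0.75 [325.3 189.3] [ 0.6116 -0.2294  0.0121]
file_posts 0.58 [331.1 173.7] [ 0.6588 -0.2484  0.0115]
file_posts 0.52 [326.  189.7] [ 0.6103 -0.2313  0.0127]
file_posts 0.17 [245.4 138. ] [0.7462 0.0064 0.0963]
lever_grip 0.54 [304.9 182.6] [ 0.6292 -0.1663  0.0314]
board_grip 0.69 [331.  184.1] [ 0.6248 -0.2435  0.0279]
board_grip 0.62 [419.2 187.5] [ 0.6122 -0.5016  0.0327]
board_tab 0.82 [328.7 220.4] [ 0.519  -0.2361  0.014 ]
board_tab 0.72 [378.7 178.3] [ 0.6434 -0.3898  0.0146]
board_center 0.96 [331.6 188.3] [ 0.6116 -0.2439  0.0324]
board_center 0.88 [412.6 183.7] [ 0.627  -0.4924  0.0105]
tray_mouth 0.72 [164.1 236.1] [0.4769 0.2418 0.0303]
tray_mouth 0.66 [102.3 230.6] [0.495  0.4301 0.001 ]
sharps_pot 0.65 [246.9 138.4] [0.745  0.0022 0.0963]
lotion 0.81 [ 96.6 266. ] [0.3956 0.4216 0.0524]
meter 0.94 [401.6 269.
[... 1170 characters left out ...]
52 [350.9 171.6] [ 0.3881 -0.4338  0.005 ]
lotion 0.82 [247.8 364.4] [0.3863 0.4674 0.0384]
meter 0.49 [354.3 166.7] [ 0.3803 -0.4488  0.0209]
{'time_s': 1.1, 'joints': array([-56.2317,  22.0407,   0.4524,  -0.0004, -68.4122, -14.8163]), 'joint_velocities': array([-0.0034, -0.0103,  0.0459, -0.0203,  0.0035, -0.0051]), 'effort': array([ -0.0021, -39.0477,  18.7621,   4.2244,   0.0155,  -0.    ]), 'tcp_pos': array([ 0.203 , -0.5911,  0.2416]), 'ee_rot': array([[ 0.    , -0.3248,  0.9458],
       [ 0.    ,  0.9458,  0.3248],
       [-1.    ,  0.    ,  0.    ]]), 'wrist_force': array([ 0.893 , -0.597 , -0.8069]), 'moment': array([ 0.0038, -0.0483,  0.0098]), 'gripper_width': 1.0012739861628546}
```

View pics/top0.png

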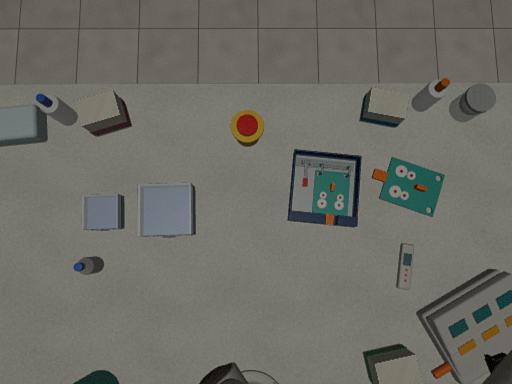

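View pics/side0.png

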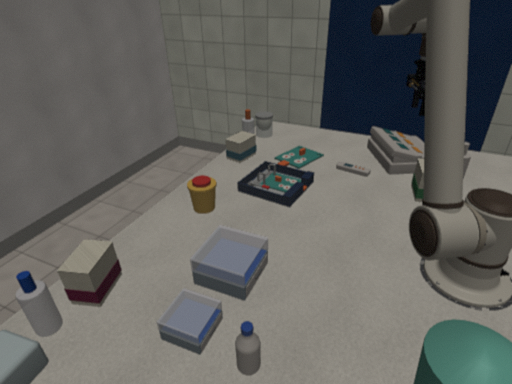

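```bash
python3 - <<'E'
from h import *
im=cv2.imread("pics/top0.png")
cv2.imwrite("pics/c1.png",cv2.resize(im[135:235,275:450],None,fx=4.5,fy=4.5,interpolation=cv2.INTER_CUBIC))
cv2.imwrite("pics/c2.png",cv2.resize(im[170:290,70:220],None,fx=5,fy=5,interpolation=cv2.INTER_CUBIC))
p=capture("top"); np.savez("top.npz",**{k:p[k] for k in ["image","z_map","mtx","eye","attitude"]})
p=capture("side"); np.savez("side.npz",**{k:p[k] for k in ["image","z_map","mtx","eye","attitude"]})
E
```

```text
(no output)
```

View pics/c1.png

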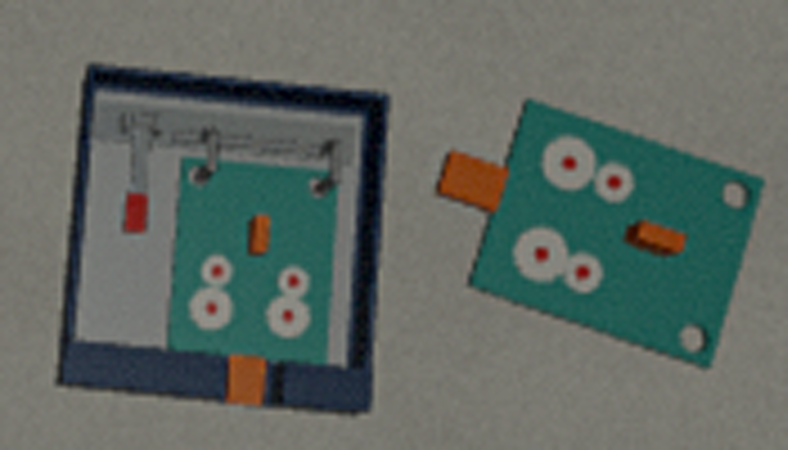

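View pics/c2.png

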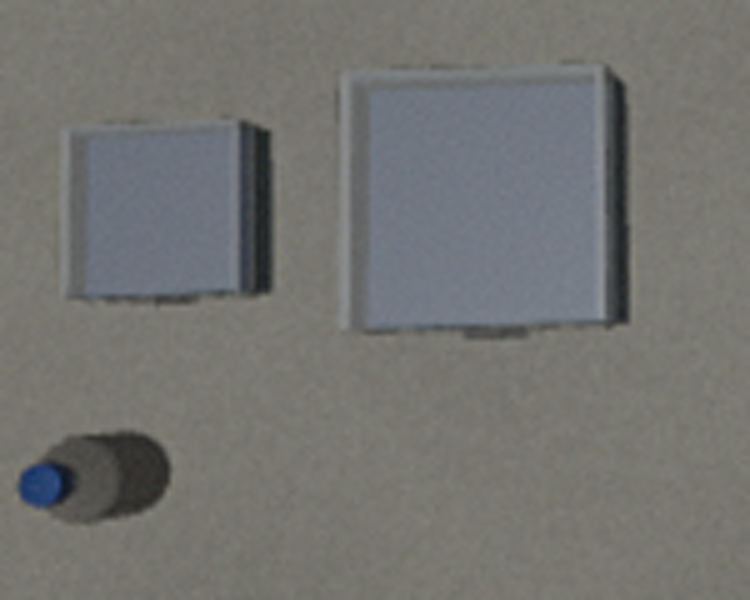

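```bash
cat >> h.py <<'E'
def cloud(p):
    K=p["mtx"];R=np.array(p["attitude"]);e=np.array(p["eye"])
    v,u=np.mgrid[0:384,0:512]; d=p["z_map"]
    c=np.stack([(u-K[0][2])/K[0][0]*d,-(v-K[1][2])/K[1][1]*d,-d],-1)
    return c@R.T+e
E
python3 - <<'E'
from h import *
np.set_printoptions(precision=4,suppress=True)
for c in ["top","side"]:
    p=np.load(c+".npz"); C=cloud(p); ok=p["z_map"]>0
    im=p["image"].astype(int); hsv=cv2.cvtColor(p["image"],cv2.COLOR_BGR2HSV).astype(int)
    X,Y,Z=C[...,0],C[...,1],C[...,2]
    def rect(m,n):
        q=C[m][:,:2]
        if len(q)<5: print(c,n,len(q));return
        r=cv2.minAreaRect((q*1000).astype(np.float32)); print(c,n,len(q),"c",r[0],"s",r[1],"a",r[2],"meanz",C[m][:,2].mean())
    F=ok&(X>.47)&(X<.76)&(Y>-.37)&(Y<-.1)
    rect(F&(Z>.028)&(Z<.05)&(hsv[...,0]>100)&(hsv[...,0]<130)&(hsv[...,1]>60),"file")
    T=ok&(X>.44)&(X<.68)&(Y>.12)&(Y<.34)
    print("tray z pct",np.percentile(Z[T],[5,25,50,75,95,99]))
    rect(T&(Z>.075)&(Z<.1),"trayroof"); rect(T&(Z>.035)&(Z<.055),"trayfloor"); 
    teal=(hsv[...,0]>75)&(hsv[...,0]<95)&(hsv[...,1]>90)
    rect(F&teal,"board"); 
    org=(hsv[...,0]<16)&(hsv[...,0]>5)&(hsv[...,1]>120)
    rect(F&org&(X<.56),"tab"); rect(F&org&(X>.56),"grip")
    red=((hsv[...,0]<4)|(hsv[...,0]>172))&(hsv[...,1]>120)&F&(Y>-.19)
    rect(red,"lever")
    for n,m in [("tab",F&org&(X<.56)),("grip",F&org&(X>.56)),("red",red)]:
        if m.sum(): print(n,C[m].mean(0),np.argwhere(m).mean(0)[::-1])
E
```

```text
top file 880 c (614.654052734375, -223.92269897460938) s (198.90530395507812, 209.8082275390625) a 84.00738525390625 meanz 0.040533054708101535
tray z pct [-0.0024  0.0003  0.0306  0.0871  0.0896  0.091 ]
top trayroof 2816 c (551.12646484375, 231.60791015625) s (143.53567504882812, 148.147705078125) a 0.9767086505889893 meanz 0.08711762470861995
top trayfloor 96 c (515.6268310546875, 191.92794799804688) s (97.07826232910156, 196.44581604003906) a 46.66639709472656 meanz 0.04136895798421958
top board 1172 c (612.5162353515625, -245.07135009765625) s (147.04461669921875, 200.93341064453125) a 84.23823547363281 meanz 0.012142900623227105
top tab 88 c (523.0438842773438, -236.89401245117188) s (23.628198623657227, 29.813987731933594) a 88.099365234375 meanz 0.015679582680501094
top grip 33 c (617.0619506835938, -247.3013916015625) s (9.994510650634766, 22.41898536682129) a 84.06983947753906 meanz 0.029722882398047816
top lever 36 c (631.6173706054688, -165.96127319335938) s (12.201881408691406, 23.276376724243164) a 83.00433349609375 meanz 0.03078206326696546
tab [ 0.5226 -0.2373  0.0157
[... 640 characters left out ...]
.7720947265625, -241.82073974609375) s (107.86000061035156, 140.69821166992188) a 85.97306060791016 meanz 0.009945170809561199
side tab 16 c (510.9712219238281, -236.619140625) s (9.549034118652344, 42.023441314697266) a 10.235036849975586 meanz 0.013022024555956163
side grip 25 c (628.2449340820312, -281.785888671875) s (16.01034164428711, 99.19837188720703) a 17.377363204956055 meanz 0.024147366542586157
side lever 15 c (632.2518310546875, -160.91262817382812) s (9.570795059204102, 21.70277214050293) a 82.2308349609375 meanz 0.028618465970649144
tab [ 0.5113 -0.2338  0.013 ] [304.1875 187.375 ]
grip [ 0.6181 -0.2482  0.0241] [278.04 177.08]
red [ 0.6306 -0.1605  0.0286] [265.2667 186.3333]
```

Top view: the board in the file at (331,188) is the smaller and sits on the posts, so it is the one meant. The loose board at (412,185) is larger. Of the two trays, (166,210) is the larger and is meant; (102,212) is the small one. The crops above confirm both choices.

```bash
python3 -m creep '[[1,35,35,0,-0.055],[0.8,70,70,0,-0.11],[0.6,105,105,0,-0.165],[0.34,140,140,0,-0.22],[0.34,175,175,0,-0.275],[0.34,210,210,0,-0.33],[0.34,245,245,0,-0.385],[0.34,280,280,0,-0.435]]'; python3 -m creep '[[0.34,35,35,-10,0],[0.34,65,65,-25,0],[0.34,95,95,-45,0],[0.34,125,125,-65,0],[0.34,145,145,-85,0],[0.34,149,147,-110,0],[0.34,149,147,-120,0],[0.34,149,147,-120,0]]'
```

```text
time_s: 2.0
tcp_pos: [0.4843, -0.3094, 0.2419]
ee_rot: [[0.001, 0.106, 0.994], [-0.0, 0.994, -0.106], [-1.0, -0.0, 0.001]]
wrist_force: [1.0, -0.2, -0.3]
gripper_width: 0.445
time_s: 2.8
tcp_pos: [0.6319, -0.1625, 0.12]
ee_rot: [[-0.004, 0.106, 0.994], [-0.0, 0.994, -0.106], [-1.0, -0.001, -0.004]]
wrist_force: [-1.0, 0.1, 0.2]
gripper_width: 0.338
```

```bash
python3 - <<'E'
from h import *
p=capture("side"); save(p,"s1",(180,60,360,220),4)
p=capture("top"); save(p,"t1",(260,90,420,240),4)
s=sense(); print(s["tcp_pos"],s["ee_rot"],s["gripper_width"],s["wrist_force"],s["time_s"])
C=cloud(p); F=(C[...,0]>.5)&(C[...,0]<.75)&(C[...,1]>-.32)&(C[...,1]<-.03)&(C[...,2]>.12)&(C[...,2]<.5)
for z in np.arange(.12,.4,.02):
    m=F&(C[...,2]>z)&(C[...,2]<z+.02)
    if m.sum()>3: print(round(z,2),m.sum(),C[m].min(0).round(3),C[m].max(0).round(3))
E
```

```text
[ 0.63336426 -0.16321676  0.12298373] [[ 1.82032087e-03  1.06411284e-01  9.94320534e-01]
 [-9.44359836e-04  9.94321921e-01 -1.06409704e-01]
 [-9.99997897e-01 -7.45296573e-04  1.91047548e-03]] 0.34104983321749155 [ 0.30866757 -0.01980605  0.90043047] 2.9
0.16 9 [ 0.59  -0.241  0.171] [ 0.606 -0.077  0.18 ]
0.18 300 [ 0.587 -0.246  0.181] [ 0.635 -0.076  0.2  ]
0.2 510 [ 0.587 -0.263  0.2  ] [ 0.656 -0.067  0.22 ]
0.22 8 [ 0.609 -0.252  0.22 ] [ 0.619 -0.079  0.239]
0.26 120 [ 0.591 -0.213  0.262] [ 0.615 -0.132  0.28 ]
0.28 16 [ 0.597 -0.158  0.281] [ 0.617 -0.131  0.285]
0.3 41 [ 0.593 -0.181  0.302] [ 0.611 -0.132  0.32 ]
0.32 39 [ 0.593 -0.177  0.32 ] [ 0.609 -0.132  0.338]
0.34 6 [ 0.593 -0.155  0.348] [ 0.603 -0.136  0.352]
0.36 84 [ 0.589 -0.2    0.363] [ 0.608 -0.135  0.38 ]
0.38 38 [ 0.591 -0.188  0.381] [ 0.599 -0.143  0.4  ]
0.4 133 [ 0.589 -0.185  0.401] [ 0.597 -0.045  0.42 ]
```

View pics/s1.png

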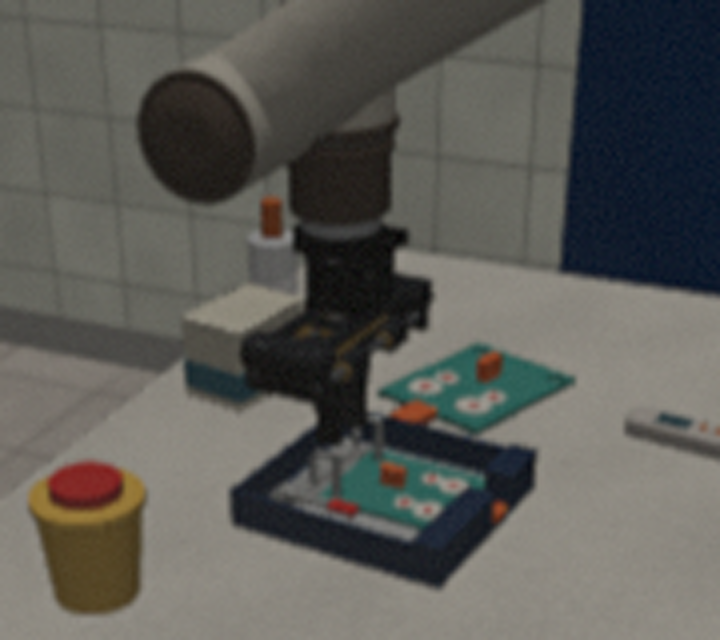

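View pics/t1.png

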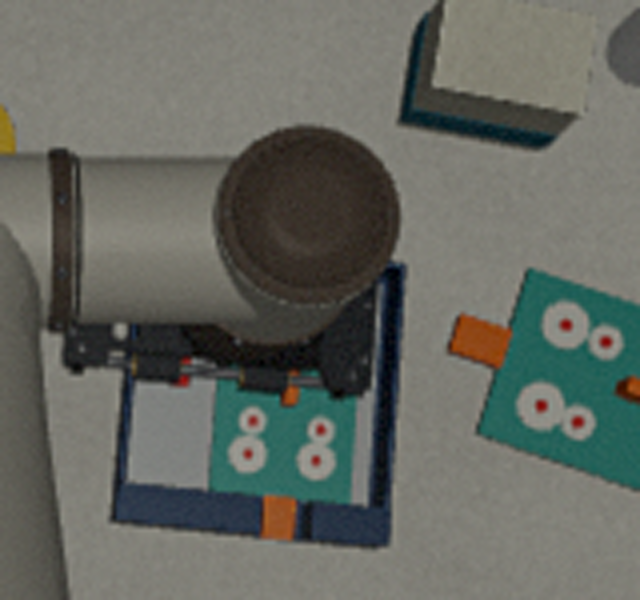

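```bash
python3 -m creep '[[0.34,-1,-1,-30,0],[0.34,-1,-1,-60,0],[0.34,-1,-1,-80,0],[0.34,-1,-1,-91,0],[0.34,-1,-1,-91,0],[0.2,-1,-1,-91,0],[0.1,-1,-1,-91,0],[0.05,-1,-1,-91,0]]'
```

```text
time_s: 3.7
tcp_pos: [0.6332, -0.1643, 0.0335]
ee_rot: [[0.005, 0.106, 0.994], [-0.001, 0.994, -0.106], [-1.0, -0.001, 0.005]]
wrist_force: [1.0, 2.5, 3.0]
gripper_width: 0.158
```

```bash
python3 -m creep '[[0.05,0.5,0,6,0],[0.05,1,0,12,0],[0.05,3,0,18,0],[0.05,5,-0.5,24,0],[0.05,7.5,-1,30,0],[0.05,11,-1,35,0],[0.05,15,-1.5,40,0],[0.05,19,-2,44,0]]'; python3 -m creep '[[0.05,5,0,4,0],[0.05,10,-1,8,0],[0.1,13,-1,9,0],[0.2,14,-1,9,0],[0.3,14,-1,9,0],[0.34,14,-1,9,0],[0.34,14,-1,9,0],[0.34,14,-1,9,0]]'
```

```text
time_s: 4.5
tcp_pos: [0.6524, -0.1663, 0.0798]
ee_rot: [[0.005, 0.106, 0.994], [-0.002, 0.994, -0.106], [-1.0, -0.001, 0.005]]
wrist_force: [-4.5, 2.1, 2.5]
gripper_width: 0.154
time_s: 5.3
tcp_pos: [0.6662, -0.1672, 0.0886]
ee_rot: [[0.004, 0.106, 0.994], [-0.001, 0.994, -0.106], [-1.0, -0.001, 0.004]]
wrist_force: [0.9, 0.5, -0.1]
gripper_width: 0.33
```

Rise straight up, then move clear to look.

```bash
python3 -m creep '[[0.34,0,0,40,0],[0.34,0,0,80,0],[0.34,-40,0,100,0],[0.34,-80,-10,100,0],[0.34,-120,-20,100,0],[0.34,-160,-30,100,0],[0.34,-160,-30,100,0],[0.34,-160,-30,100,0]]'; python3 - <<'E'
from h import *
p=capture("side"); save(p,"s2",(210,130,350,230),5)
p=capture("top"); save(p,"t2",(270,100,400,240),4)
np.savez("top.npz",**{k:p[k] for k in ["image","z_map","mtx","eye","attitude"]})
E
```

```text
time_s: 6.1
tcp_pos: [0.5059, -0.1975, 0.1894]
ee_rot: [[0.006, 0.106, 0.994], [-0.002, 0.994, -0.106], [-1.0, -0.001, 0.006]]
wrist_force: [0.6, -0.6, 0.6]
gripper_width: 0.343
```

View pics/s2.png

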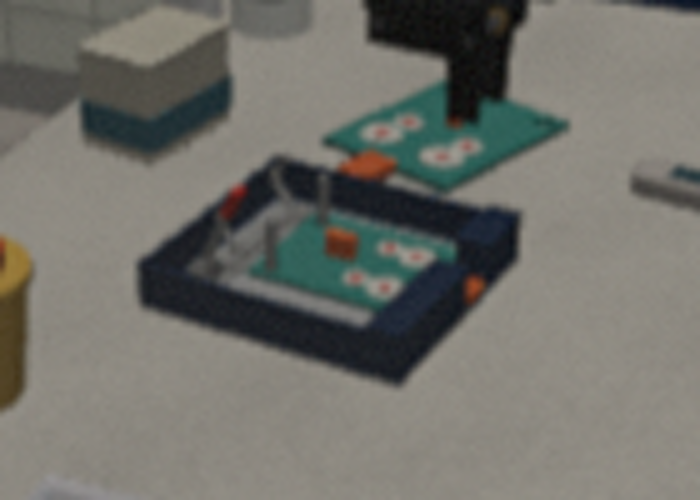

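View pics/t2.png

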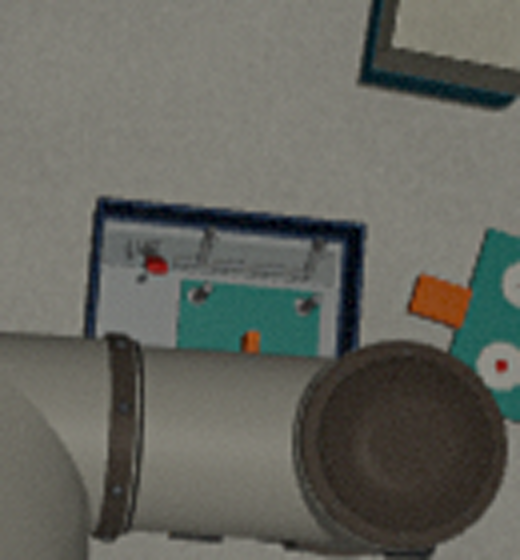

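```bash
python3 - <<'E'
from h import *
p=np.load("top.npz"); C=cloud(p); h=cv2.cvtColor(p["image"],cv2.COLOR_BGR2HSV).astype(int)
m=((h[...,0]<4)|(h[...,0]>172))&(h[...,1]>120)&(C[...,1]<-.1)&(C[...,1]>-.24)&(C[...,0]>.6)
print(m.sum(),C[m].mean(0),C[m].min(0),C[m].max(0))
E
python3 -m creep '[[0.34,35,-16,0,0],[0.34,70,-32,-10,0],[0.34,103,-48,-40,0],[0.34,103,-48.5,-80,0],[0.34,103,-48.5,-100,0],[0.34,103,-48.5,-100,0],[0.34,103,-48.5,-100,0],[0.34,103,-48.5,-100,0]]'
python3 - <<'E'
from h import *
p=capture("side"); save(p,"s3",(210,100,350,220),5)
E
```

```text
16 [ 0.66757285 -0.16960592  0.09124265] [ 0.66252642 -0.17496539  0.07693765] [ 0.67514106 -0.16424078  0.10143647]
time_s: 7.0
tcp_pos: [0.6119, -0.2457, 0.0908]
ee_rot: [[0.009, 0.104, 0.994], [-0.003, 0.995, -0.104], [-1.0, -0.002, 0.009]]
wrist_force: [0.5, 0.3, 0.3]
gripper_width: 0.341
```

View pics/s3.png

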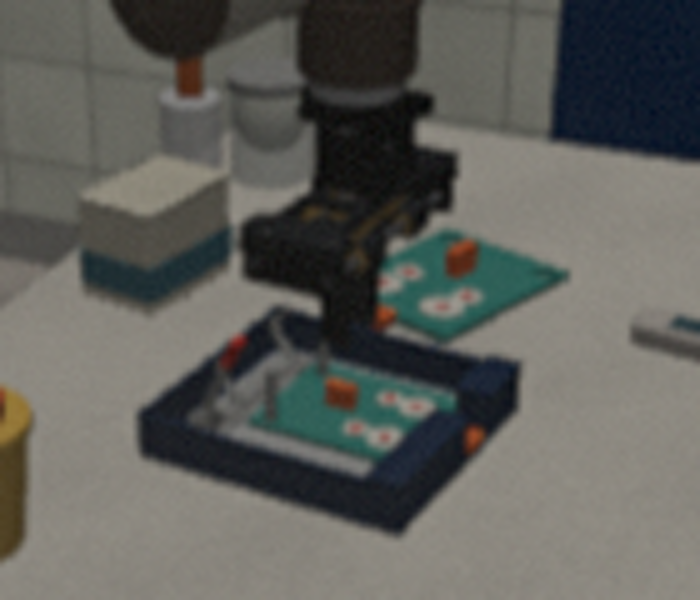

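```bash
python3 -m creep '[[0.34,-4,-0.5,0,0],[0.34,-4,-0.5,-20,0],[0.34,-4,-0.5,-40,0],[0.34,-4,-0.5,-54,0],[0.34,-4,-0.5,-54,0],[0.2,-4,-0.5,-54,0],[0.05,-4,-0.5,-54,0],[0.02,-4,-0.5,-54,0]]'
```

```text
time_s: 7.85
tcp_pos: [0.6085, -0.2463, 0.0383]
ee_rot: [[0.012, 0.104, 0.994], [-0.003, 0.995, -0.104], [-1.0, -0.002, 0.012]]
wrist_force: [-0.0, 1.5, 0.9]
gripper_width: 0.15
```

```bash
python3 -m creep '[[0.02,0,0,0,0],[0.02,0,0,0,0],[0.02,0,0,5,0],[0.02,0,0,10,0],[0.02,0,0,15,0],[0.02,0,0,20,0],[0.02,0,0,25,0],[0.02,0,0,25,0]]'
```

```text
time_s: 8.65
tcp_pos: [0.6091, -0.2464, 0.0644]
ee_rot: [[0.014, 0.104, 0.994], [-0.004, 0.995, -0.104], [-1.0, -0.002, 0.014]]
wrist_force: [0.7, 0.0, -1.7]
gripper_width: 0.104
```

```bash
python3 -m creep '[[0.02,0,0,15,0],[0.02,0,0,35,0],[0.02,0,0,60,0],[0.02,-15,0,80,0],[0.02,-35,15,90,0.03],[0.02,-55,40,90,0.06],[0.02,-70,75,90,0.09],[0.02,-80,110,90,0.125]]'; python3 -m creep '[[0.02,0,40,0,0],[0.02,0,80,0,0],[0.02,-5,115,0,0],[0.02,-14,135,-15,0],[0.02,-14,146,-35,0],[0.02,-14,146,-55,0],[0.02,-14,146,-65,0],[0.02,-14,146,-65,0]]';  python3 - <<'E'
from h import *
p=capture("side"); save(p,"s4",(180,130,400,300),3.5)
E
```

```text
time_s: 9.45
tcp_pos: [0.5276, -0.1358, 0.1545]
ee_rot: [[0.014, -0.02, 1.0], [-0.002, 1.0, 0.02], [-1.0, -0.002, 0.014]]
wrist_force: [0.6, -0.8, -1.8]
gripper_width: 0.106
time_s: 10.25
tcp_pos: [0.5126, 0.0099, 0.0882]
ee_rot: [[0.01, -0.02, 1.0], [-0.003, 1.0, 0.02], [-1.0, -0.003, 0.01]]
wrist_force: [0.4, -0.1, -1.7]
gripper_width: 0.108
```

View pics/s4.png

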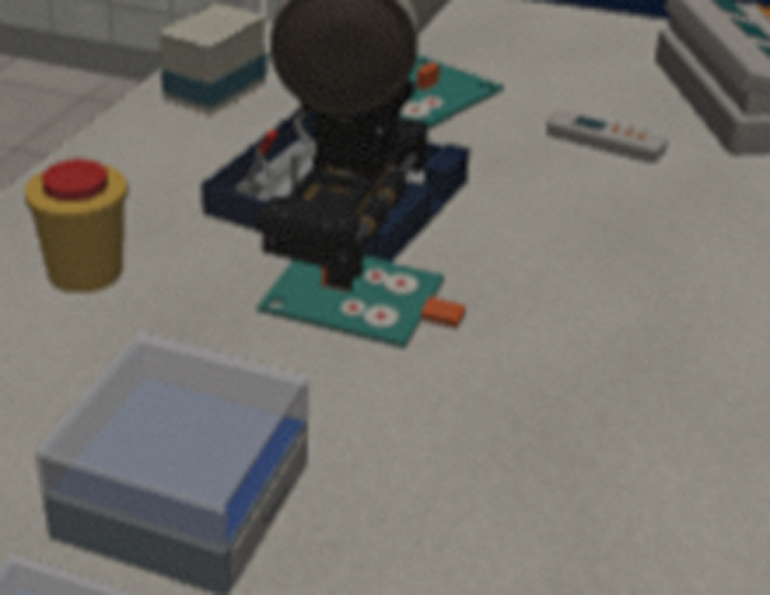

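```bash
python3 -m creep '[[0.02,0,0,-15,0],[0.02,0,0,-30,0],[0.02,0,0,-42,0],[0.02,0,0,-48,0],[0.02,0,0,-52,0],[0.02,0,0,-54,0],[0.02,0,0,-55,0],[0.02,0,0,-55,0]]'
```

```text
time_s: 11.1
tcp_pos: [0.5137, 0.01, 0.0345]
ee_rot: [[0.013, -0.02, 1.0], [-0.002, 1.0, 0.02], [-1.0, -0.002, 0.013]]
wrist_force: [0.3, -0.0, -1.3]
gripper_width: 0.111
```

Nearly down; go 1.5 mm more, release, and rise.

```bash
python3 -m creep '[[0.02,0,0,-1,0],[0.02,0,0,-1.5,0],[0.02,0,0,-1.5,0],[0.15,0,0,-1.5,0],[0.3,0,0,-1.5,0],[0.4,0,0,-1.5,0],[0.4,0,0,-1.5,0],[0.4,0,0,10,0]]'; python3 -m creep '[[0.4,0,0,30,0],[0.45,0,0,50,0],[0.45,0,0,70,0],[0.45,-40,0,80,0],[0.45,-85,0,80,0],[0.45,-85,0,80,0],[0.45,-85,0,80,0],[0.45,-85,0,80,0]]'; python3 - <<'E'
from h import *
np.set_printoptions(precision=4,suppress=True)
for c in ["side","top"]:
    p=capture(c); save(p,c+"5",(150,130,390,300),3.3)
    for t in ["board_tab","board_grip"]:
        for r in mark_of(p,t)[:3]:
            u,v=r["centre"]; print(c,t,round(r["confidence"],2),np.round([u,v],1),pt(p,u,v))
    C=cloud(p); h=cv2.cvtColor(p["image"],cv2.COLOR_BGR2HSV).astype(int)
    F=(C[...,0]>.38)&(C[...,0]<.65)&(abs(C[...,1])<.1)&(C[...,2]<.04)
    for n,m in [("teal",F&(h[...,0]>75)&(h[...,0]<95)&(h[...,1]>90)),("org",F&(h[...,0]<16)&(h[...,0]>5)&(h[...,1]>120))]:
        if m.sum()>4: print(c,n,m.sum(),cv2.minAreaRect((C[m][:,:2]*1000).astype(np.float32)),C[m].mean(0))
E
```

```text
time_s: 11.9
tcp_pos: [0.5126, 0.0097, 0.0437]
ee_rot: [[0.01, -0.02, 1.0], [-0.003, 1.0, 0.02], [-1.0, -0.003, 0.01]]
wrist_force: [0.1, -0.1, -0.0]
gripper_width: 0.375
time_s: 12.7
tcp_pos: [0.429, 0.0101, 0.1246]
ee_rot: [[0.012, -0.02, 1.0], [-0.002, 1.0, 0.02], [-1.0, -0.003, 0.012]]
wrist_force: [0.9, -0.1, -0.4]
gripper_width: 0.45
side board_tab 0.81 [305.8 231.3] [ 0.427  -0.0004  0.0078]
side board_tab 0.71 [281.7 161. ] [ 0.6637 -0.3994  0.012 ]
side board_grip 0.89 [303.2 149.8] [0.4381 0.0388 0.2869]
side board_grip 0.67 [273.4 226. ] [0.5253 0.0147 0.0077]
side teal 550 ((506.763671875, 10.830398559570312), (103.85530090332031, 128.08990478515625), 89.9372329711914) [0.5095 0.0174 0.0049]
side org 105 ((472.10504150390625, 12.330240249633789), (120.7667465209961, 24.928930282592773), 4.215607643127441) [0.4619 0.0118 0.012 ]
top board_tab 0.64 [379.2 174.4] [ 0.6552 -0.392   0.0145]
top board_grip 0.97 [420.4 188.1] [ 0.6103 -0.5048  0.0331]
top board_grip 0.88 [246.7 218.3] [0.5264 0.0049 0.0245]
top teal 900 ((521.1840209960938, 7.217254638671875), (100.77080535888672, 103.68254852294922), 89.98968505859375) [0.5265 0.0073 0.0066]
top org 23 ((522.94580078125, 6.90478515625), (5.855490684509277, 20.37070655822754), 89.75653839111328) [0.5233 0.0068 0.0256]
```

View pics/side5.png

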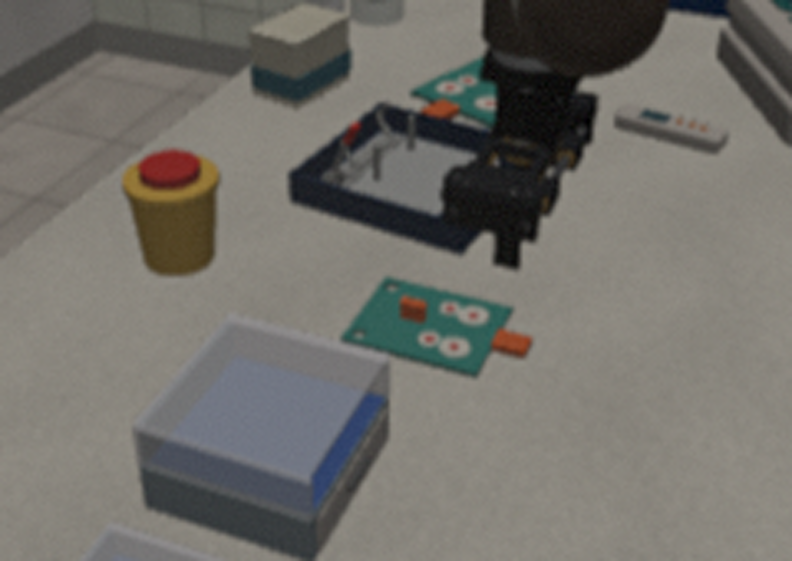

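View pics/top5.png

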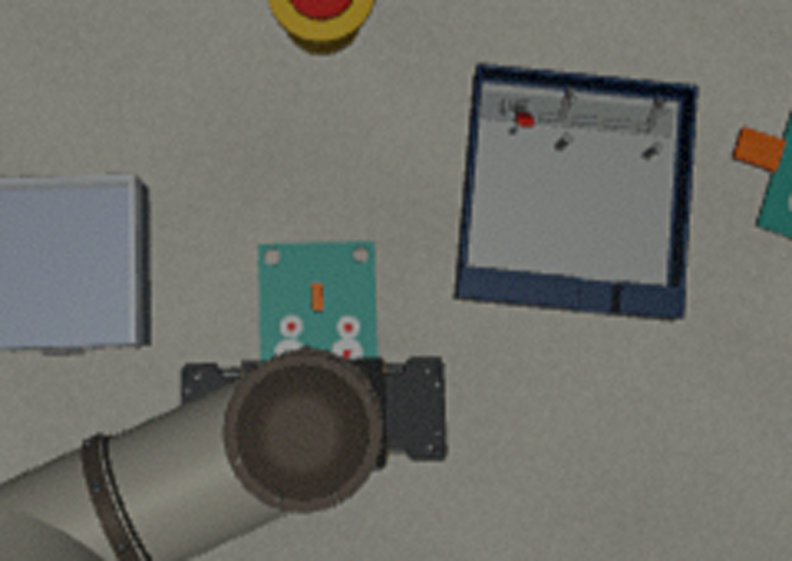

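```bash
python3 -m creep '[[0.45,-4,-1,-30,0],[0.45,-4,-1,-60,0],[0.45,-4,-1,-85,0],[0.45,-4,-1,-98,0],[0.45,-4,-1,-102,0],[0.45,-4,-1,-103,0],[0.3,-4,-1,-103,0],[0.15,-4,-1,-103,0]]'; python3 -m creep '[[0.15,0,0,0,0],[0.15,0,0,0,0],[0.15,0,0,0,0],[0.15,0,0,0,0],[0.15,0,0,4,0],[0.15,0,0,8,0],[0.15,0,0,14,0],[0.15,0,0,20,0]]';python3 - <<'E'
from h import *
p=capture("side"); save(p,"s6",(220,150,380,270),4.5)
E
```

```text
time_s: 13.8
tcp_pos: [0.4247, 0.0089, 0.0212]
ee_rot: [[0.011, -0.02, 1.0], [-0.002, 1.0, 0.02], [-1.0, -0.003, 0.011]]
wrist_force: [0.1, 0.5, -0.3]
gripper_width: 0.343
time_s: 14.6
tcp_pos: [0.4245, 0.0088, 0.0416]
ee_rot: [[0.011, -0.02, 1.0], [-0.003, 1.0, 0.02], [-1.0, -0.003, 0.011]]
wrist_force: [-0.4, 0.1, -1.7]
gripper_width: 0.27
```

View pics/s6.png

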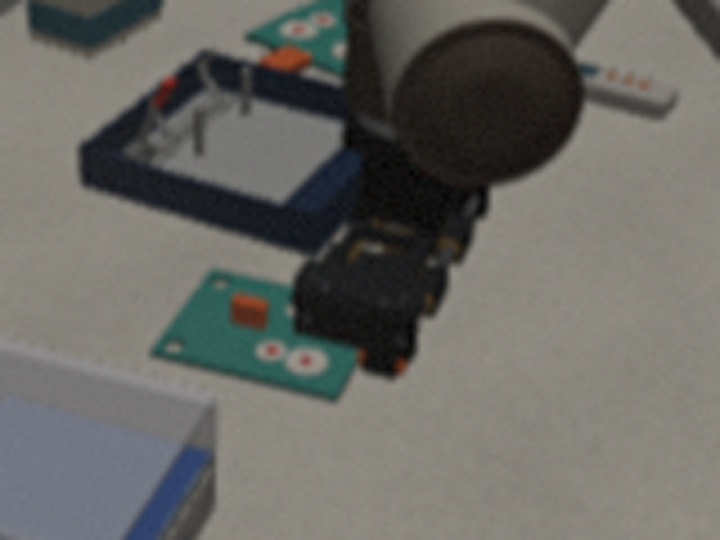

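```bash
python3 -m creep '[[0.15,-15,0,10,0],[0.15,-35,0,20,0],[0.15,-60,0,30,0],[0.15,-85,10,38,0],[0.15,-103,35,45,0],[0.15,-104,65,50,0],[0.15,-104,95,52,0],[0.15,-104,125,52,0]]'; cat > bd.py <<'E'
from h import *
import sys
np.set_printoptions(precision=4,suppress=True)
n,ylo,yhi=sys.argv[1],float(sys.argv[2]),float(sys.argv[3])
for c in ["side","top"]:
    p=capture(c); save(p,n+c,(140,150,340,300) if c=="top" else (180,180,380,330),3.8)
    np.savez(c+".npz",**{k:p[k] for k in ["image","z_map","mtx","eye","attitude"]})
    C=cloud(p); h=cv2.cvtColor(p["image"],cv2.COLOR_BGR2HSV).astype(int)
    m=(C[...,0]>.3)&(C[...,0]<.68)&(C[...,1]>ylo)&(C[...,1]<yhi)&(h[...,0]>75)&(h[...,0]<95)&(h[...,1]>90)
    if m.sum()<10: print(c,m.sum()); continue
    q=C[m]; A=np.c_[q[:,:2],np.ones(len(q))]
    w=np.ones(len(q),bool)
    for _ in range(4):
        k=np.linalg.lstsq(A[w],q[w,2],rcond=None)[0]; r=abs(A@k-q[:,2]); w=r<.006
    print(c,w.sum(),"slope",k[:2],"xmax",q[w].max(0),"min",q[w].min(0),cv2.minAreaRect((q[w][:,:2]*1000).astype(np.float32)))
s=sense(); print(s["tcp_pos"],s["time_s"])
E
python3 bd.py a 0.03 0.25
```

```text
time_s: 15.45
tcp_pos: [0.321, 0.1355, 0.0953]
ee_rot: [[0.014, -0.02, 1.0], [-0.0, 1.0, 0.02], [-1.0, -0.0, 0.014]]
wrist_force: [0.1, -0.1, -1.8]
gripper_width: 0.268
side 691 slope [-0.011  0.001] xmax [0.4672 0.1885 0.0803] min [0.339  0.084  0.0738] ((403.21630859375, 135.7484893798828), (127.17632293701172, 104.31475830078125), 0.87310791015625)
top 1274 slope [-0.0037 -0.0033] xmax [0.4701 0.1899 0.0858] min [0.3469 0.0879 0.0741] ((408.66644287109375, 138.7223358154297), (123.1077880859375, 101.57728576660156), 0.3835364580154419)
[0.3225 0.1378 0.0954] 15.55
```

View pics/aside.png

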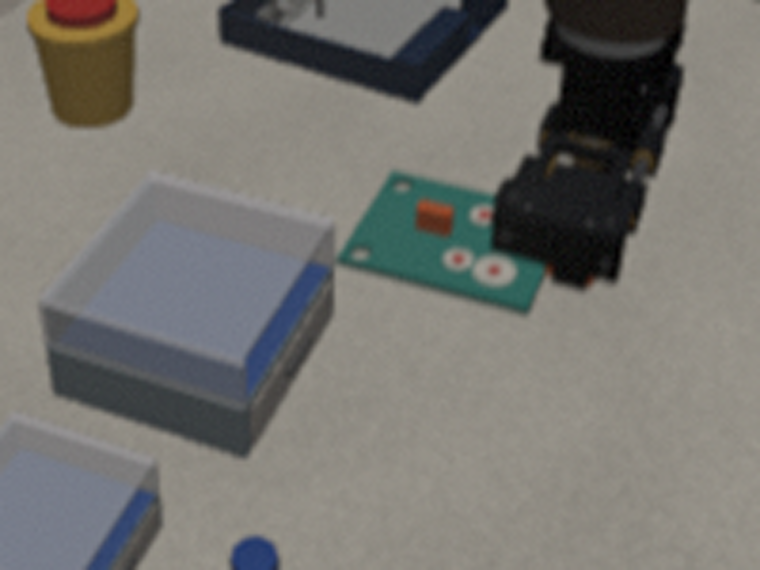

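View pics/atop.png

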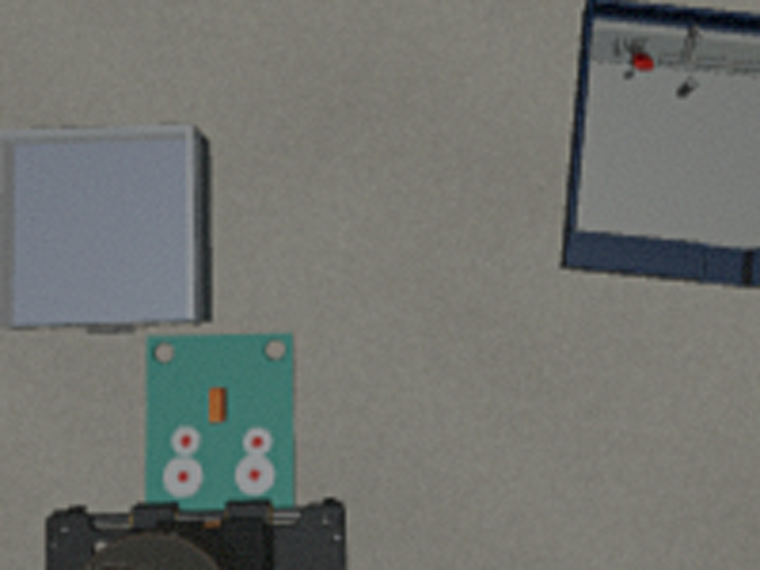

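```bash
python3 -m creep '[[0.15,-3,25,-8,0],[0.15,-3,55,-16,0],[0.15,-3,80,-23,0],[0.15,-3,95,-23,0],[0.15,-3,95,-23,0],[0.15,-3,95,-23,0],[0.15,-3,95,-23,0],[0.15,-3,95,-23,0]]'; python3 bd.py b 0.13 0.35
```

```text
time_s: 16.35
tcp_pos: [0.3194, 0.2317, 0.0726]
ee_rot: [[0.016, -0.023, 1.0], [0.001, 1.0, 0.023], [-1.0, 0.001, 0.016]]
wrist_force: [-0.4, 0.1, -0.9]
gripper_width: 0.269
side 936 slope [-0.0121  0.0037] xmax [0.4664 0.2877 0.0589] min [0.3365 0.1819 0.0513] ((402.17938232421875, 234.55331420898438), (128.65821838378906, 106.04573822021484), 1.6843522787094116)
top 1239 slope [-0.0095 -0.0005] xmax [0.4678 0.2834 0.0626] min [0.3451 0.1782 0.0501] ((406.218505859375, 230.59022521972656), (121.35602569580078, 104.09880828857422), 1.0946749448776245)
[0.3195 0.2321 0.0726] 16.45
```

View pics/bside.png

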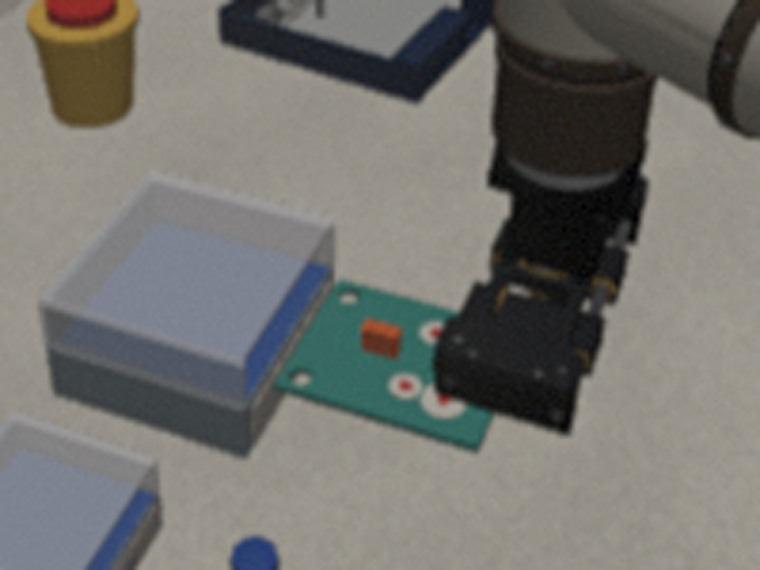

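View pics/btop.png

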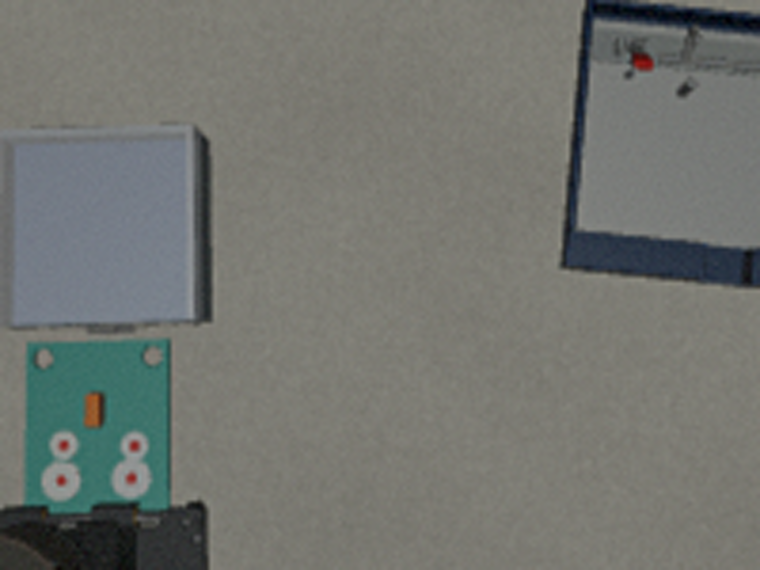

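```bash
python3 -m creep '[[0.15,6,0,1.5,0],[0.15,15,0,1.5,0],[0.15,28,0.5,1.5,0],[0.15,42,1,1.5,0],[0.15,57,1,1.5,0],[0.15,72,1.5,1.5,0],[0.15,87,2,1.5,0],[0.15,100,2,1.5,0]]'; python3 -m creep '[[0.15,10,0,0,0],[0.15,20,0.5,0,0],[0.15,28,0.5,0,0],[0.15,35,1,0,0],[0.15,40,1,0,0],[0.15,45,1,0,0],[0.15,45.5,1,0,0],[0.15,45.5,1,0,0]]'; python3 bd.py c 0.13 0.35
```

```text
time_s: 17.25
tcp_pos: [0.4213, 0.2341, 0.0738]
ee_rot: [[0.016, -0.023, 1.0], [0.002, 1.0, 0.023], [-1.0, 0.001, 0.016]]
wrist_force: [-0.6, 0.2, -1.2]
gripper_width: 0.269
time_s: 18.05
tcp_pos: [0.4667, 0.235, 0.0738]
ee_rot: [[0.016, -0.023, 1.0], [0.001, 1.0, 0.023], [-1.0, 0.001, 0.016]]
wrist_force: [1.5, 0.2, -0.9]
gripper_width: 0.27
side 18 slope [-1.9428  0.1554] xmax [0.4888 0.323  0.1278] min [0.4548 0.2594 0.0541] ((474.9029846191406, 292.7346496582031), (9.454648971557617, 72.1015396118164), 26.147933959960938)
top 0
[0.4665 0.235  0.0738] 18.15
```

View pics/cside.png

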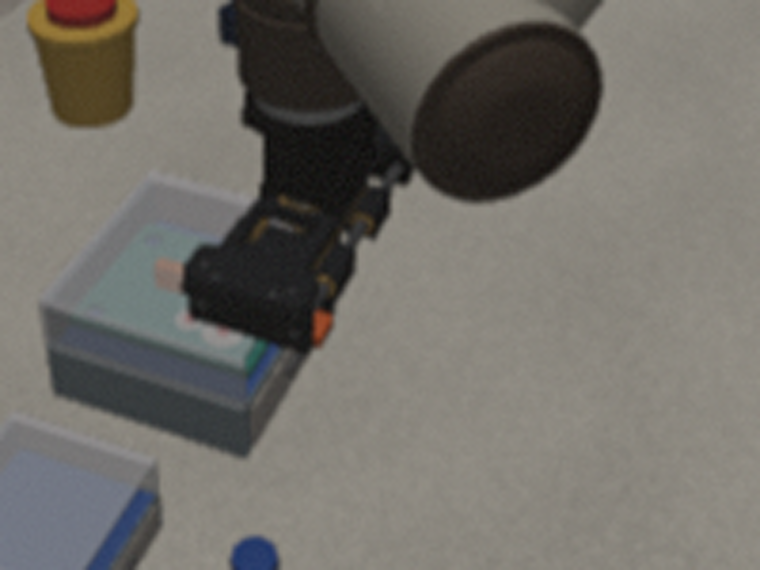

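View pics/ctop.png

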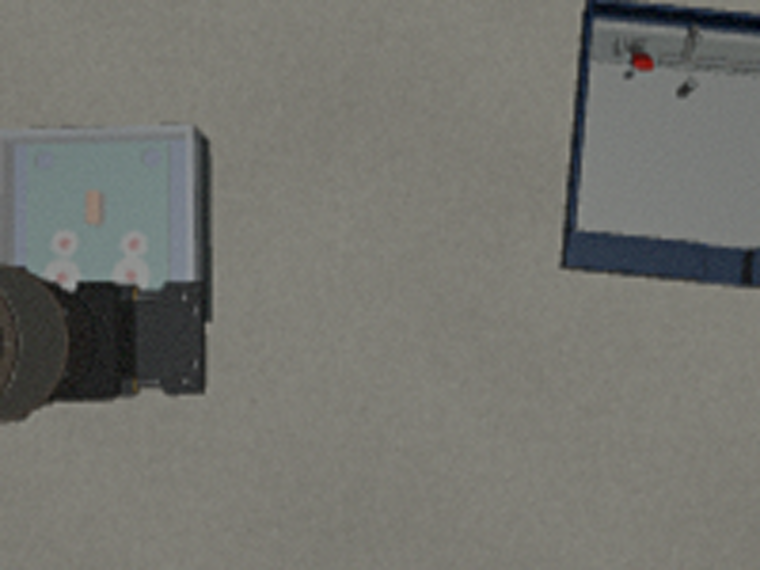

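```bash
python3 -m creep '[[0.15,0,0,-2,0],[0.15,0,0,-4,0],[0.15,0,0,-5.5,0],[0.15,0,0,-6,0],[0.3,0,0,-6,0],[0.4,0,0,-6,0],[0.45,0,0,-6,0],[0.45,-3,0,-6,0]]'; python3 -m creep '[[0.45,-15,0,2,0],[0.45,-50,0,20,0],[0.45,-80,0,60,0],[0.45,-80,-40,100,0],[0.45,-60,-90,100,0],[0.45,-40,-140,100,-0.04],[0.45,-20,-190,100,-0.08],[0.34,0,-235,100,-0.128]]'; python3 bd.py d 0.13 0.35
```

```text
time_s: 18.95
tcp_pos: [0.4639, 0.2353, 0.0681]
ee_rot: [[0.017, -0.023, 1.0], [0.002, 1.0, 0.023], [-1.0, 0.002, 0.017]]
wrist_force: [-1.1, 0.3, 0.8]
gripper_width: 0.432
time_s: 19.75
tcp_pos: [0.458, 0.0126, 0.1688]
ee_rot: [[0.018, 0.106, 0.994], [0.001, 0.994, -0.106], [-1.0, 0.002, 0.018]]
wrist_force: [1.5, 0.6, 0.2]
gripper_width: 0.415
side 94 slope [0.018  0.0044] xmax [0.4938 0.2881 0.0521] min [0.4825 0.1833 0.0477] ((488.4725036621094, 235.76194763183594), (10.114082336425781, 104.94127655029297), 1.0517609119415283)
top 0
[0.4589 0.0097 0.1682] 19.85
```

View pics/dside.png

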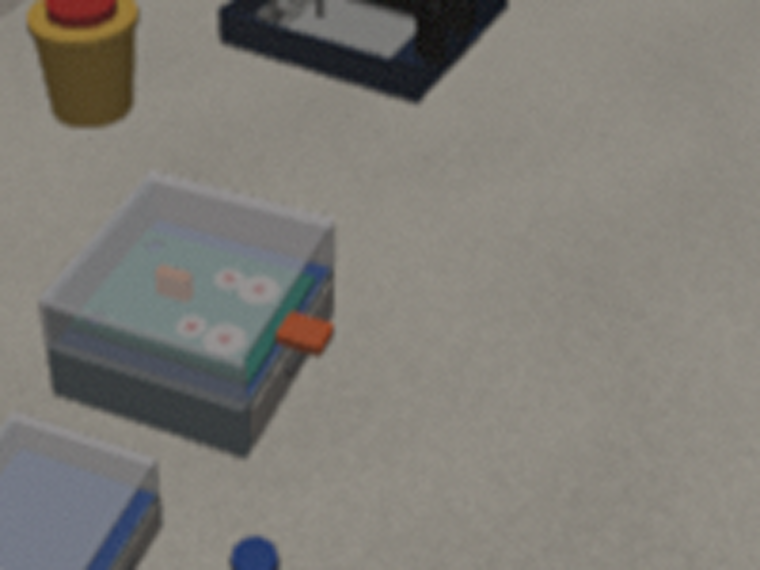

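View pics/dtop.png

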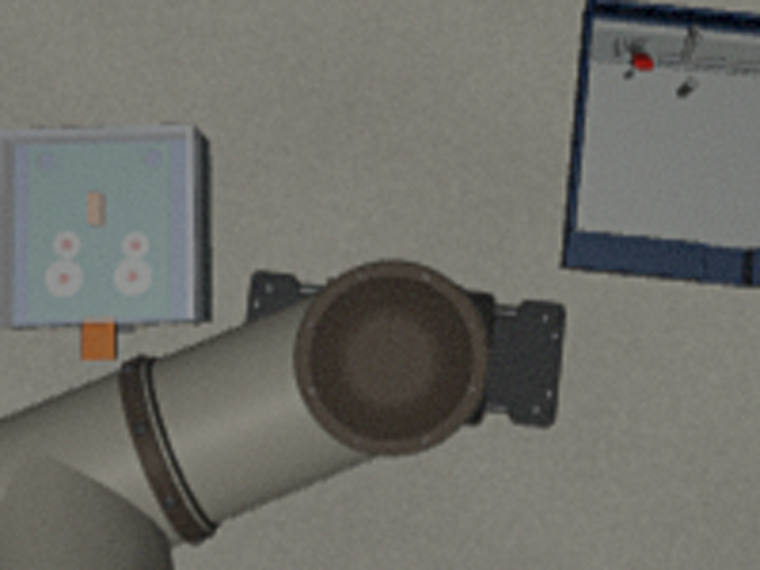

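```bash
python3 -m creep '[[0.34,30,-25,0,0],[0.34,60,-50,0,0],[0.34,90,-76,0,0],[0.34,120,-102,0,0],[0.34,150,-128,0,0],[0.34,180,-153,0,0],[0.34,208,-177,-10,0],[0.34,208,-177,-20,0]]'; python3 - <<'E'
from h import *
p=capture("side"); save(p,"s7",(210,100,330,210),6)
s=sense();print(s["tcp_pos"],s["gripper_width"])
E
```

```text
time_s: 20.65
tcp_pos: [0.6694, -0.1691, 0.1468]
ee_rot: [[0.019, 0.116, 0.993], [-0.001, 0.993, -0.116], [-1.0, 0.001, 0.019]]
wrist_force: [-1.8, -1.0, -0.7]
gripper_width: 0.336
[ 0.66635313 -0.1674248   0.14427072] 0.3356827374837845
```

View pics/s7.png

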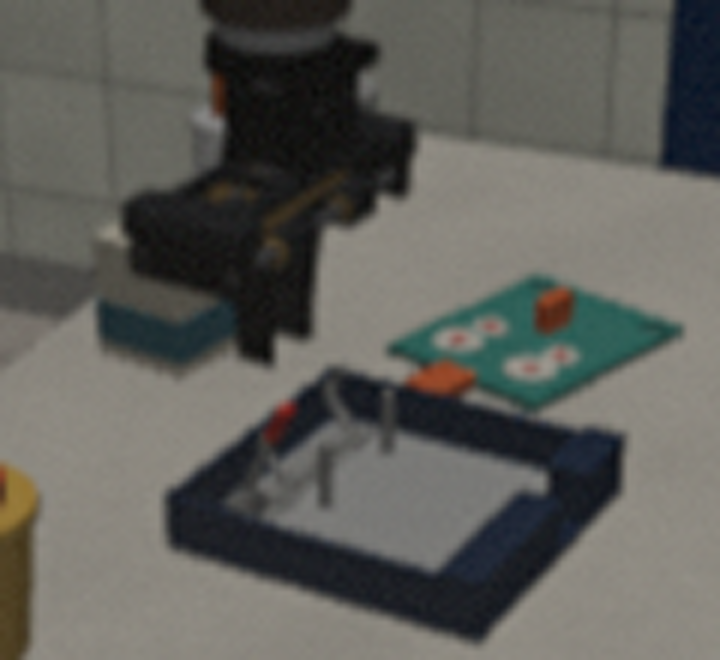

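```bash
python3 -m creep '[[0.34,0,0,-25,0],[0.34,0,0,-45,0],[0.34,0,0,-55,0],[0.34,0,0,-55,0],[0.2,0,0,-55,0],[0.05,0,0,-55,0],[0.05,0,0,-55,0],[0.05,0,0,-55,0]]'; python3 -m creep '[[0.05,-5,0.5,-2,0],[0.05,-10,1,-5,0],[0.05,-15,1.5,-9,0],[0.05,-20,2,-14,0],[0.05,-24,2.5,-20,0],[0.05,-28,3,-26,0],[0.05,-31,3,-33,0],[0.05,-33,3.5,-40,0]]'
```

```text
time_s: 21.5
tcp_pos: [0.667, -0.1678, 0.0908]
ee_rot: [[0.015, 0.116, 0.993], [-0.0, 0.993, -0.116], [-1.0, 0.002, 0.015]]
wrist_force: [-0.8, -0.7, 4.8]
gripper_width: 0.157
time_s: 22.3
tcp_pos: [0.6326, -0.164, 0.0522]
ee_rot: [[0.014, 0.116, 0.993], [0.0, 0.993, -0.116], [-1.0, 0.002, 0.014]]
wrist_force: [-4.6, -0.2, 3.0]
gripper_width: 0.154
```

```bash
python3 -m creep '[[0.05,0,0,-6,0],[0.05,0,0,-12,0],[0.05,0,0,-16,0],[0.05,0,0,-18,0],[0.2,0,0,-18,0],[0.3,0,0,-18,0],[0.34,0,0,-18,0],[0.34,0,0,-18,0]]'; python3 -m creep '[[0.34,0,0,20,0],[0.34,0,0,60,0],[0.34,0,0,100,0],[0.34,-45,0,120,0],[0.34,-90,0,120,0],[0.34,-135,0,120,0],[0.34,-180,0,120,0],[0.34,-225,0,120,0]]'; python3 - <<'E'
from h import *
np.set_printoptions(precision=4,suppress=True)
p=capture("side"); save(p,"s8",(210,130,330,210),6)
p=capture("side"); save(p,"s8f")
p=capture("top"); save(p,"t8")
C=cloud(p); h=cv2.cvtColor(p["image"],cv2.COLOR_BGR2HSV).astype(int)
m=((h[...,0]<4)|(h[...,0]>172))&(h[...,1]>120)&(C[...,1]<-.1)&(C[...,1]>-.24)&(C[...,0]>.55)
print(m.sum(),C[m].mean(0))
E
```

```text
time_s: 23.1
tcp_pos: [0.6335, -0.1641, 0.0346]
ee_rot: [[0.016, 0.116, 0.993], [0.0, 0.993, -0.116], [-1.0, 0.002, 0.016]]
wrist_force: [-0.8, -0.1, 0.5]
gripper_width: 0.325
time_s: 23.9
tcp_pos: [0.407, -0.1641, 0.1551]
ee_rot: [[0.017, 0.116, 0.993], [0.0, 0.993, -0.116], [-1.0, 0.002, 0.017]]
wrist_force: [0.4, -0.2, -0.2]
gripper_width: 0.338
36 [ 0.6326 -0.166   0.0304]
```

View pics/s8.png

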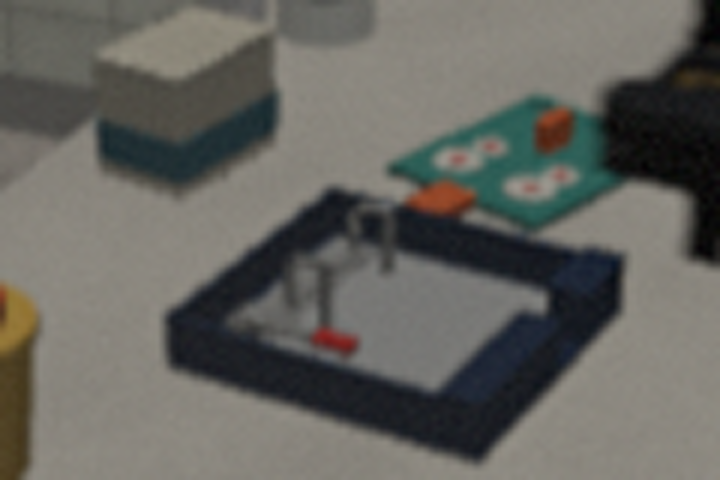

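View pics/t8.png

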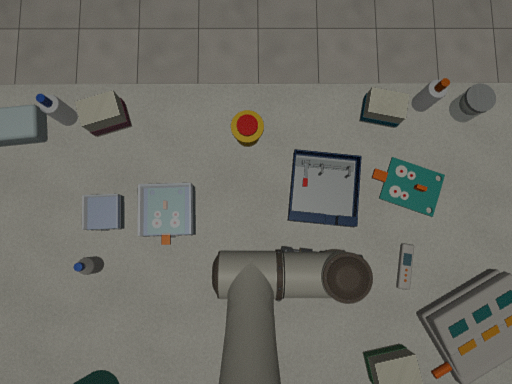

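View pics/s8f.png

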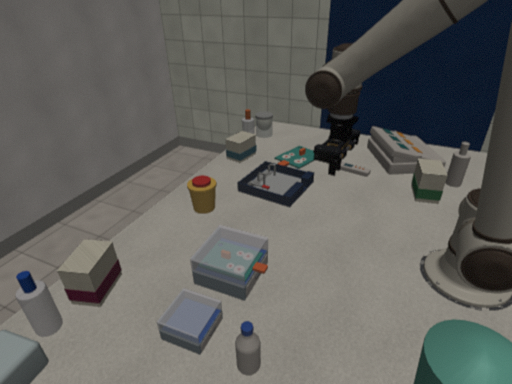

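The lever is down (red at s8 (335,341)) and both rings meet the post tops (s8 (372,210) and (308,262)). The board is in the larger tray with only the tab out (side (260,267), top (166,240)). The pot, bottle and meter have not moved, and the arm is clear.

```bash
python3 -c "
from station import *
print(finish_job())"
```

```text
the job is handed in; nothing more can be done
None
```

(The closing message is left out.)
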